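Tip only the cinnamon from the divided dish into the pot

ROBOT

A 6-joint arm with a two-finger parallel gripper is mounted at the origin on the work surface. World frame = base frame: x ahead of the robot, y to its left, z up, the work surface at z = 0. Lengths are in m, angles in rad, forces in N, time in s.
With the tool pointing down it reaches from about 0.35 to 0.775 m from the base axis. Payload 5.5 kg.
Tool frame: the origin (TCP) lies midway between the tips of the shut fingers; the grasp point (between the pads) lies 19 mm behind it; z points along the fingers, y is the line along which they close (so a half turn about z gives the same grasp; the last joint's range is limited). The gripper opens to 85 mm and grips with 20 to 120 N. Pads are 22 mm wide; open, the fingers measure 114 mm over their backs; the gripper's body (76 mm by 85 mm) begins 54 mm behind the grasp point. The pads swing forward as they close: fully open they stand 13 mm farther back than shut.
Start: joints at [-1.244, 0.313, 0.046, 1.304, 0, 1.431], TCP at [0.259, -0.514, 0.195] pointing down, gripper open.
Joint ranges: [-2.76, 2.76], [-0.86, 1.69], [-1.03, 1.26], [-2.2, 2.34], [-1.47, 1.5], [-3.14, 3.14]. Speed limits (rad/s): [2.57, 2.57, 3.14, 3.14, 3.14, 3.14].

INTERFACE

Orientations are given as a unit quaternion [w, x, y, z].
In Python, from workcell import env gives the robot as it stands.
- The arm moves only by the tool move_arm, never from a script. Its argument "targets" is a list of rows, each a list of 3 entries, a list of its own where there are three numbers: the shift along the tool's x, y, z in mm, then the turn, a rotation vector about the tool's x, y, z in units of 10 degrees (1.0 is 10 degrees), then the closure, from -1 (fully open) to 1 (shut). In form: [[[dx, dy, dz], [ax, ay, az], gripper], ...]. A call has 1 to 5 rows; each row is the pose to reach, as a shift and turn from the pose commanded when the call began, along the tool's axes at that moment; what a row does not reach only later rows make up. A row lasts 1/8 s, in which the tool goes at most 62.5 mm and 10.7 degrees, less where a joint would pass 70% of its speed; a pose out of reach is approached as far as the arm can. A call with a gripper value outside its range is refused whole. The fingers move at their own pace and stop on an object; "squeeze" is the grip in N (left out, the last holds). Time passes only in rows, so rows that repeat a pose let the fingers close. It gives the time, the measured TCP pose, the force, the opening and the grip force at its end, in the units of the state.
- env.get_state(): the state, without advancing time (a new reading comes with each control period).
- env.read_camera(name): name is "scene" or "side" or "wrist"; returns a dict with "pixels" (384x512x3 uint8, red, green, blue), "fovy" (degrees; the focal length in pixels is half the picture's height over the tangent of half this angle, whatever the lens; pixels are square), "cx", "cy" (the principal point, pixels), "dist_coeffs" ([k1, k2, p1, p2, k3] as OpenCV has them; the pictures are not rectified), "extrinsics" (4x4, takes a point from world to camera coordinates); the wrist camera has in their place "mount" (4x4, takes a point from camera to tool coordinates, whose origin is the TCP and whose axes are the flange's). Camera axes: x right, y up, looking along -z (the intrinsics and any distortion apply to the point x, -y, -z); pixel columns grow to the right and rows downward; lengths in m; the calibration is good to about 2 mm. A picture is of the moment at which its call begins: read the wrist's pose just before it. There is no depth.
- env.hand_in(): hands the job in; it is judged then, once.
Trained networks look in a picture, given as the dict that the camera call returned (one of the last four; its "shot" number tells which), for a name from the list of things; names that differ only in an ending like _2 or _b are one class to them, and where a whole thing is asked for, a point or a joint stands for the part that bears it (a point fixed in the world has none). Each returns a list of dicts, best first, with "confidence" (0 to 1); they miss things now and then, are a little off and sometimes report something else, mostly with a low value. They report only what shows in the picture. A call takes as long as a camera call. They do not tell look-alikes from the thing itself.
- env.spot_in(thing, picture): "centre" ([x, y, z] in m, in world coordinates, good to about 4 mm: the middle of the surface that is visible of it).
- env.regions_of(thing, picture): "mask" (384x512 bool, what is visible of it).
- env.landmark_of(thing, picture): "centre" ([x, y, z] in m, in world coordinates, good to about 4 mm: a listed point, or the origin of a listed thing).
The state is a dict: "clock": time; "joint_pos": joint angles; "qvel": joint speeds; "tau": joint torques, N m; "tcp_pos": TCP position; "orientation": TCP orientation; "wrist_force": force on the tool from outside, world axes, zero at the start; "ft_torque": the same for the moment, N m; "finger_gap": finger opening in m; "grip_force": force on a finger pad.
Only numpy, scipy, OpenCV 4.12 (cv2) and the standard library are available. Lean on these libraries where they do the work, as an engineer would, in place of code of your own. Each camera call takes 0.05 s, during which the arm holds its last target. There are 200 camera calls.

TASK

The white two-section dish in the pulled-out organiser holds three cinnamon sticks in one section and a hand of ginger in the other. Lift it out and stand it flat on the bare counter, let go, and take it again by the flared end on the ginger side, so that you can tip the cinnamon sticks, and only those, into the empty aluminium pot. Then stand the dish flat on the counter again with the ginger still in it, and leave the pot, the organiser and everything else where they are.

Things in the scene. Friction and masses are not known exactly. Their poses are not given: they have to be found in the camera images.
- dish: White melamine dish in two sections, 207 mm long (its x), 110 wide (y), about 250 g. Origin: centre of its underside, z up. Floor 5 mm thick; side walls 42 mm high, 5 thick. A divider 10 mm thick, 45 high crosses it at x = 0. Each end flares outwards, 50 degrees from horizontal, and is pouring lip and grip. In the organiser the ends are out of reach and only the rib can be gripped.
- dish_rib (a point): Middle of the top edge of the raised rib on the dish's divider: 75 mm above the dish's underside at its x = y = 0. The rib is 12 mm thick (along the dish's x), 56 mm wide (y) and stands up from the divider, 45 to 75 mm above the underside.
- dish_end1 (a point): Middle of the lip of the dish's flared end at its +x: dish frame x 98, z 52.5 mm. The end is a flat plate 8 mm thick, 110 mm wide, 65 mm long down the slope; its inner face runs from x 53, z 5 to x 95, z 55 mm. To pinch it across the thickness the fingers point down and inwards along the slope (40 degrees off vertical); the dish is then put at any tip by tilting the hand.
- dish_end2 (a point): The same on the other flared end, at the dish's -x (x -98, z 52.5 mm; mirror image). The sticks roll over the lip on their own side once the dish is tipped 52 to 62 degrees that way; 70 is safe. The divider holds the other section back up to about 80 degrees.
- stick1: Cinnamon stick, brown roll of bark, 17 mm diameter, 80 mm long, 16 g. Origin at its middle, y along it. The three sticks lie side by side along the dish's y in one section, this one in the middle, about 32 mm from the divider; which end of the dish they are at changes.
- stick2: Cinnamon stick like stick1, next to it. Origin at its middle, y along it.
- stick3: Cinnamon stick like stick1, on its other side. Origin at its middle, y along it.
- ginger: Hand of ginger, pale brown and knobbly, about 82 mm long (its y), 38 mm wide, 27 mm high, 80 g. It lies in the other section. Origin near its middle, 14 mm above the section's floor.
- pot: Empty round aluminium pot, 200 mm across, 95 mm high, wall 4 mm, 700 g, loose. Origin: centre of its underside. Two loop handles at its +y and -y reach to 134 mm from the axis, 81 mm up. It may stand to the robot's left or right, opposite the organiser.
- organiser: Grey plastic drawer organiser on plastic runners, drawn out of a plywood carcass, fixed. Origin: on the counter under the middle of the dish's well; x along the dish, away from the finger pull. Well 222 mm (x) by 124 (y), floor 12 mm and wall tops 70 mm above the counter; tray 136 mm wide. Behind it a slot with a peeler and, from x 190 to 366 mm, the carcass, 176 mm wide, 110 high.
- jar: Bystander: glass jar with a wire clamp lid, 94 mm diameter, 142 mm high. Origin: centre of its underside.
- wrapper: Bystander: blue plastic wrapper holder, 62 by 284 (y) by 68 mm high. Origin: centre of its underside.
- spoon: Bystander: wooden spoon lying flat, 275 mm along its x, 16 mm high. Origin: on the counter near its middle.
- bottle: Bystander: brown sauce bottle, 62 mm diameter, 210 mm high. Origin: centre of its underside.
- peeler: Bystander: peeler with a wooden handle, 97 mm long, lying in the slot of the organiser behind the well. Origin: its underside.
There are look-alikes about, which are no part of the job. Leave any green look-alike of the dish alone.

How it is judged:
On the way, in this order (a step that is already met when the one before it is completed fails the run):
1. the dish has been lifted out and stands flat on the counter, let go, with everything still in it (height (world z) of dish below 0.006 m and angle between dish's own z axis and vertical below 0.06 rad and contact force between the fingers and dish below 0.3 N and linear speed of dish below 0.02 m/s and x of ginger in the frame of dish between -0.08 and 0.08 m and y of ginger in the frame of dish between -0.05 and 0.05 m and z of ginger in the frame of dish between 0 and 0.05 m and distance between each of stick1, stick2, stick3 and dish below 0.085 m), for 0.2 s.
2. the dish is held by its flared end on the ginger side and tipped over the pot (angle between dish's own z axis and vertical above 0.7 rad and contact force between the fingers and dish above 1 N and ((x of ginger in the frame of dish above 0 m and x of the grasp point in the frame of dish above 0.055 m) or (x of ginger in the frame of dish below 0 m and x of the grasp point in the frame of dish below -0.055 m)) and horizontal distance between dish and pot below 0.25 m), for 0.05 s.
3. all three cinnamon sticks lie in the pot (horizontal distance between each of stick1, stick2, stick3 and pot below 0.092 m and z of stick1 in the frame of pot between 0 and 0.085 m and z of stick2 in the frame of pot between 0 and 0.085 m and z of stick3 in the frame of pot between 0 and 0.085 m), for 0.2 s.
At the end, for the whole second after the job is handed in: All three cinnamon sticks lie at rest inside the upright pot (middle within 92 mm of its axis and under its rim); the dish stands on the counter itself, flat within about 3 degrees, at rest and let go, with the ginger in it (all of step 3 and height (world z) of dish below 0.006 m and angle between each of dish, pot's own z axis and vertical below 0.06 rad and contact force between the fingers and dish below 0.3 N and linear speed of dish below 0.02 m/s and x of ginger in the frame of dish between -0.08 and 0.08 m and y of ginger in the frame of dish between -0.05 and 0.05 m and z of ginger in the frame of dish between 0 and 0.05 m and angular speed of dish below 0.1 rad/s and linear speed of each of stick1, stick2, stick3 below 0.03 m/s); the robot touches nothing.
It fails at once if the ginger leaves the dish (distance between ginger and dish above 0.1 m).
It fails at once if the pot is shifted by more than 40 mm or knocked over (distance of pot from where it was at the start of the episode above 0.04 m or angle between pot's own z axis and vertical above 0.3 rad).
It fails at once if another thing on the counter is shifted by more than 40 mm (distance of any of jar, wrapper, spoon, bottle, peeler from where it was at the start of the episode above 0.04 m).
It also fails if it takes over 72 s, if anything falls off the work surface, if the arm or the gripper's body presses on something with over 40 N, if the wrist force passes 120 N, or if a joint passes its speed limit or range.

## Working session

There is one attempt and no reset: what is moved stays moved. The work goes in short steps, Python scripts to look and compute and a tool call to move; the robot and the scene stay as the last step left them, time stands still between calls to the robot, and variables do not carry over. Pictures are saved under pics/ and viewed, at most 10 in all, crops included, and the job is handed in when it is done.

Besides the shell and the picture viewer there is one more tool, called after ">>>" as name(argument=value, ...), one argument or row to a line, values as JSON. move_arm: Moves the arm, as the interface text tells. Its arguments: {"type":"object","properties":{"targets":{"type":"array","items":{"type":"array"}},"squeeze":{"type":"number"}},"required":["targets"]}

```bash
ls; mkdir -p pics
cat > h.py <<'E'
import numpy as np, cv2
from scipy.spatial.transform import Rotation as R
from workcell import env
np.set_printoptions(precision=4,suppress=True)
def rot(q): return R.from_quat([q[1],q[2],q[3],q[0]])
def save(p,n): cv2.imwrite('pics/'+n,p['pixels'][:,:,::-1])
E
python3 - <<'E'
from h import *
print(env.get_state())
a=env.read_camera('scene');b=env.read_camera('side')
cv2.imwrite('pics/a.png',np.vstack([a['pixels'],b['pixels']])[:,:,::-1][:, :])
im=np.hstack([a['pixels'],b['pixels']])[:,:,::-1]
cv2.imwrite('pics/a.png',cv2.resize(np.vstack([a['pixels'],b['pixels']])[:,:,::-1],(400*1,600)) if 0 else cv2.resize(im,(800,300)))
save(a,'s0.png');save(b,'d0.png')
for t in ['dish','dish_rib','dish_end1','dish_end2','stick1','ginger','pot','organiser','jar','wrapper','spoon','bottle','peeler']:
  for n,p in (('scene',a),('side',b)):
    print(t,n,[(np.round(x['centre'],3).tolist(),round(x['confidence'],2)) for x in env.landmark_of(t,p)][:4])
E
```

```text
pics
{'clock': 0.0, 'joint_pos': array([-1.2436,  0.314 ,  0.045 ,  1.3036,  0.    ,  1.4312]), 'qvel': array([ 0.0003, -0.0022,  0.0013, -0.002 ,  0.0005, -0.0014]), 'tau': array([ -0.0008, -48.0631,  29.8529,   0.0195,  -0.0001,  -0.    ]), 'tcp_pos': array([ 0.2586, -0.513 ,  0.1936]), 'orientation': array([-0.0009,  0.9729,  0.2313, -0.0001]), 'wrist_force': array([-0.378 , -0.242 , -0.4102]), 'ft_torque': array([ 0.0385, -0.0153,  0.0113]), 'grip_force': 0.0, 'finger_gap': 0.08550428092616082}
dish scene [([0.219, -0.368, 0.002], 0.77), ([0.496, -0.393, 0.011], 0.66), ([0.497, -0.393, 0.006], 0.57)]
dish side [([0.217, -0.371, 0.001], 0.78), ([0.493, -0.391, 0.011], 0.65), ([0.379, -0.015, -0.003], 0.46)]
dish_rib scene [([0.494, -0.39, 0.084], 0.95), ([0.216, -0.366, 0.074], 0.72)]
dish_rib side [([0.494, -0.392, 0.089], 0.89), ([0.216, -0.367, 0.071], 0.58)]
dish_end1 scene [([0.137, -0.302, 0.053], 0.96), ([0.59, -0.396, 0.066], 0.92), ([0.395, -0.381, 0.064], 0.92), ([0.3, -0.43, 0.052], 0.62)]
dish_end1 side [([0.592, -0.398, 0.068], 0.9), ([0.294, -0.434, 0.052], 0.8), ([0
[... 669 characters left out ...]
0.39, -0.006], 0.86), ([0.496, -0.396, 0.002], 0.25)]
pot side []
organiser scene [([0.495, -0.394, 0.004], 0.94)]
organiser side []
jar scene [([0.706, -0.074, -0.001], 0.86)]
jar side [([0.703, -0.082, -0.0], 0.73)]
wrapper scene [([0.814, -0.01, 0.003], 0.66), ([0.496, -0.395, 0.004], 0.56)]
wrapper side [([0.813, -0.004, 0.005], 0.68)]
spoon scene [([0.376, -0.018, 0.003], 0.71)]
spoon side [([0.502, 0.384, 0.003], 0.72), ([0.379, -0.014, 0.001], 0.67)]
bottle scene [([0.699, 0.092, -0.0], 0.79), ([0.492, -0.393, 0.086], 0.25)]
bottle side [([0.7, 0.096, 0.0], 0.68)]
peeler scene [([0.644, -0.395, 0.014], 0.54)]
peeler side [([0.645, -0.392, 0.01], 0.68), ([0.702, -0.083, -0.001], 0.15)]
```

View pics/s0.png

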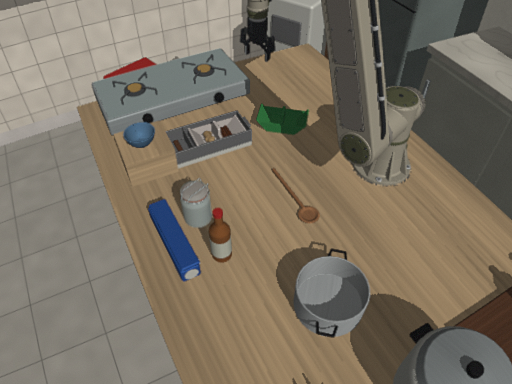

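View pics/d0.png

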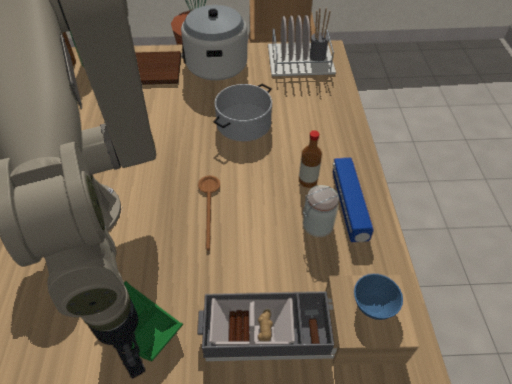

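Run:
```python
from h import *
a=env.read_camera('scene')
T=a['extrinsics']; f=192/np.tan(np.radians(a['fovy']/2))
p=T@np.array([.494,-.391,.087,1]); K=np.array([[f,0,a['cx']],[0,f,a['cy']],[0,0,1]])
uv,_=cv2.projectPoints(np.array([[p[0],-p[1],-p[2]]]),np.zeros(3),np.zeros(3),K,np.array(a['dist_coeffs']))
u,v=uv.ravel(); print(u,v)
c=a['pixels'][max(0,int(v)-60):int(v)+60,max(0,int(u)-80):int(u)+80,::-1]
cv2.imwrite('pics/c.png',cv2.resize(c,None,fx=4.5,fy=4.5,interpolation=cv2.INTER_CUBIC))
```

```text
216.16078228019066 123.94329977904822
```

View pics/c.png

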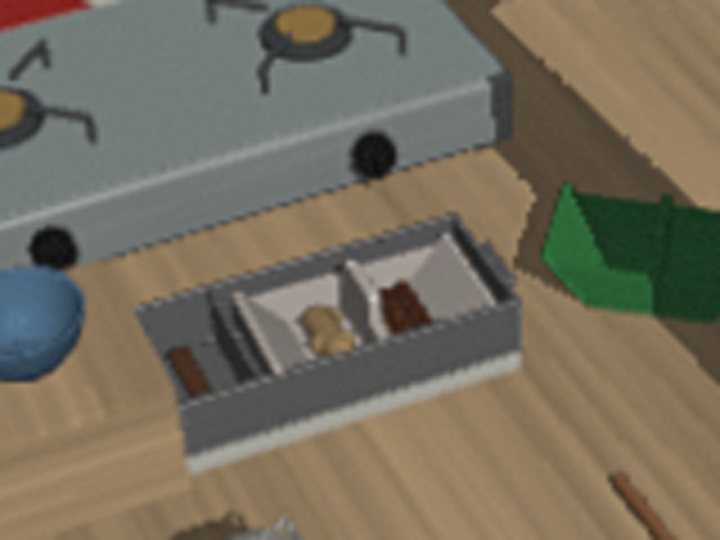

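The white dish is at scene pixel (216,124), in the organiser. Its sticks are at the near end by the finger pull and the ginger is at the far end. The green dish at (285,118) is the look-alike and is empty, so I leave it. The pot is at (332,290). The pot with a lid at (455,355) is another look-alike. The crop confirms all of this.

I go above the rib and turn the long way round, to keep joint 6 in range later.

>>> move_arm(
  targets=[
    [[265,-3,-60],[0,0,-5],-1],
    [[265,-3,-60],[0,0,-5],-1],
    [[265,-3,-60],[0,0,-5],-1],
    [[265,-3,-60],[0,0,-5],-1],
    [[265,-3,-60],[0,0,-5],-1],
  ],
  squeeze=60,
)

```text
clock: 2.08
tcp_pos: [0.4972, -0.3897, 0.2553]
orientation: [0.001, 0.781, 0.624, 0.0]
wrist_force: [-0.7, -0.6, -0.0]
finger_gap: 0.0853
grip_force: 0.0
```

>>> move_arm(
  targets=[
    [[0,0,0],[0,0,-5],-1],
    [[0,0,0],[0,0,-5],-1],
    [[0,0,0],[0,0,-5],-1],
    [[0,0,0],[0,0,-5],-1],
    [[0,0,0],[0,0,-5],-1],
  ],
)

```text
clock: 2.7
tcp_pos: [0.4941, -0.3915, 0.2544]
orientation: [-0.0, 0.446, 0.895, -0.0]
wrist_force: [-0.1, 0.0, 0.3]
finger_gap: 0.0855
grip_force: 0.0
```

>>> move_arm(
  targets=[
    [[0,0,0],[0,0,-5],-1],
    [[0,0,0],[0,0,-5],-1],
    [[0,0,0],[0,0,-5],-1],
    [[0,0,0],[0,0,-5],-1],
    [[0,0,0],[0,0,-5],-1],
  ],
)

```text
clock: 3.32
tcp_pos: [0.4941, -0.3916, 0.2544]
orientation: [-0.0, 0.026, 1.0, 0.0]
wrist_force: [-0.1, 0.0, -0.9]
finger_gap: 0.0858
grip_force: 0.0
```

>>> move_arm(
  targets=[
    [[0,0,0],[0,0,-5],-1],
    [[0,0,0],[0,0,-5],-1],
    [[0,0,0],[0,0,-5],-1],
    [[0,0,0],[0,0,-5],-1],
    [[0,0,0],[0,0,-5],-1],
  ],
)

```text
clock: 3.95
tcp_pos: [0.4941, -0.3916, 0.2544]
orientation: [-0.0, -0.399, 0.917, -0.0]
wrist_force: [0.0, 0.4, -0.4]
finger_gap: 0.0854
grip_force: 0.0
```

>>> move_arm(
  targets=[
    [[0,0,0],[0,0,-3.9],-1],
    [[0,0,0],[0,0,-3.9],-1],
    [[0,0,0],[0,0,-3.9],-1],
    [[0,0,0],[0,0,-3.9],-1],
    [[0,0,0],[0,0,-3.9],-1],
  ],
)

```text
clock: 4.58
tcp_pos: [0.4941, -0.3916, 0.2544]
orientation: [-0.0, -0.68, 0.733, 0.0]
wrist_force: [-1.4, 0.7, 0.5]
finger_gap: 0.0853
grip_force: 0.0
```

```bash
cat >> h.py <<'E'
def wpt(p): # world->state tool pose helpers
    pass
def rows(pos,Rm):
    s=env.get_state(); R0=rot(s['orientation']); 
    return R0.inv().apply(np.array(pos)-s['tcp_pos'])*1000, np.degrees((R0.inv()*Rm).as_rotvec())/10
def tool(y,z): # rotation with tool z along z, y near y
    z=np.array(z,float);z/=np.linalg.norm(z);y=np.array(y,float);y-=z*(y@z);y/=np.linalg.norm(y)
    return R.from_matrix(np.c_[np.cross(y,z),y,z])
E
python3 - <<'E'
from h import *
s=env.get_state();print(s['joint_pos'],s['tcp_pos'],rot(s['orientation']).as_matrix())
w=env.read_camera('wrist');save(w,'w1.png')
for t in ['dish_rib','dish_end1','stick1','ginger','organiser','dish']:
    print(t,[(np.round(x['centre'],4).tolist(),round(x['confidence'],2)) for x in env.landmark_of(t,w)][:4])
E
```

```text
[-0.7974  0.4231  0.3511  1.4988 -0.     -2.2926] [ 0.4941 -0.3916  0.2544] [[-0.0755 -0.9971 -0.    ]
 [-0.9971  0.0755 -0.    ]
 [ 0.      0.     -1.    ]]
dish_rib [([0.4955, -0.3926, 0.0886], 0.9), ([0.2199, -0.3649, 0.0767], 0.66)]
dish_end1 [([0.5905, -0.3958, 0.0678], 0.97), ([0.2931, -0.4278, 0.0513], 0.68), ([0.3935, -0.3869, 0.0626], 0.64)]
stick1 [([0.4744, -0.3942, 0.0273], 0.95), ([0.4642, -0.3931, 0.024], 0.66), ([0.4435, -0.3902, 0.0299], 0.65), ([0.3956, -0.3903, 0.0651], 0.44)]
ginger [([0.5205, -0.3905, 0.0279], 0.61)]
organiser []
dish [([0.4954, -0.3877, 0.0108], 0.65), ([0.2154, -0.3697, 0.0002], 0.62)]
```

View pics/w1.png

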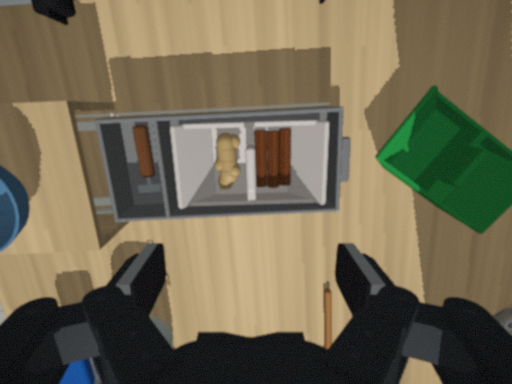

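The wrist picture shows the dish with its rib at (250,160), the ginger at (228,160) and the sticks at (272,157). I check the yaw from the tray's long edges.

```bash
cat >> h.py <<'E'
def rays(p,uv,s=None):
    f=192/np.tan(np.radians(p['fovy']/2)); K=np.array([[f,0,p['cx']],[0,f,p['cy']],[0,0,1]])
    n=cv2.undistortPoints(np.array(uv,float).reshape(-1,1,2),K,np.array(p['dist_coeffs'])).reshape(-1,2)
    d=np.c_[n[:,0],-n[:,1],-np.ones(len(n))]
    if 'mount' in p:
        M=np.eye(4);M[:3,:3]=rot(s['orientation']).as_matrix();M[:3,3]=s['tcp_pos'];M=M@p['mount']
    else: M=np.linalg.inv(p['extrinsics'])
    return M[:3,3], d@M[:3,:3].T
def onz(p,uv,z,s=None):
    o,d=rays(p,uv,s); return o+d*((z-o[2])/d[:,2])[:,None]
E
python3 - <<'E'
from h import *
s=env.get_state();w=env.read_camera('wrist')
q=onz(w,[(118,220),(337,210),(100,118),(340,106)],.07,s);print(q)
for i in (0,2):
    d=q[i]-q[i+1];print(np.degrees(np.arctan2(d[1],d[0])))
m=env.regions_of('dish_rib',w)
# ridge of white rib: bright
g=cv2.cvtColor(w['pixels'],cv2.COLOR_RGB2GRAY)[120:205,165:335]
e=cv2.Canny(g,50,150);L=cv2.HoughLinesP(e,1,np.pi/360,25,minLineLength=40,maxLineGap=5)
for l in L[:,0]:
    a=onz(w,[(l[0]+165,l[1]+120),(l[2]+165,l[3]+120)],.07,s);d=a[1]-a[0];print(l+[165,120,165,120],np.degrees(np.arctan2(d[1],d[0])))
E
```

```text
[[ 0.6782 -0.3313  0.07  ]
 [ 0.3829 -0.3234  0.07  ]
 [ 0.6722 -0.4646  0.07  ]
 [ 0.381  -0.457   0.07  ]]
-1.52696963449615
-1.4911653966956047
[226 203 311 203] 175.7009849109775
[169 128 177 204] 87.16549905745133
[188 204 219 154] -127.26349813994256
[253 125 256 186] 88.76262457244435
```

>>> move_arm(
  targets=[
    [[0,-1,50],[0,0,-0.28],-1],
    [[0,-1,100],[0,0,-0.28],-1],
    [[0,-1,140],[0,0,-0.28],-1],
    [[0,-1,170],[0,0,-0.28],-1],
    [[0,-1,191],[0,0,-0.28],-1],
  ],
)

```text
clock: 5.65
tcp_pos: [0.4944, -0.391, 0.0617]
orientation: [-0.0, -0.698, 0.716, 0.001]
wrist_force: [0.8, -0.3, -0.0]
finger_gap: 0.0856
grip_force: 0.0
```

>>> move_arm(
  targets=[
    [[0,0,0],[0,0,0],-1],
    [[0,0,0],[0,0,0],1],
    [[0,0,0],[0,0,0],1],
    [[0,0,0],[0,0,0],1],
    [[0,0,0],[0,0,0],1],
  ],
  squeeze=60,
)

```text
clock: 6.28
tcp_pos: [0.4953, -0.3919, 0.0641]
orientation: [-0.0, -0.698, 0.716, -0.0]
wrist_force: [0.9, 0.1, -0.3]
finger_gap: 0.0121
grip_force: 0.0
```

>>> move_arm(
  targets=[
    [[0,0,0],[0,0,0],1],
    [[0,0,0],[0,0,0],1],
    [[0,0,0],[0,0,0],1],
  ],
)

```text
clock: 6.65
tcp_pos: [0.495, -0.3917, 0.0634]
orientation: [-0.0, -0.698, 0.716, 0.0]
wrist_force: [0.3, -0.6, 0.2]
finger_gap: 0.0005
grip_force: 0.0
```

Run:
```python
from h import *
s=env.get_state();w=env.read_camera('wrist');a=env.read_camera('side');b=env.read_camera('scene')
im=np.hstack([w['pixels'][:, :],cv2.resize(a['pixels'][270:384,170:342],(576,384),interpolation=2)])[:,:,::-1]
cv2.imwrite('pics/g.png',cv2.resize(im,(800,int(384*800/im.shape[1]))))
print(s['tcp_pos'],s['finger_gap'],s['grip_force'])
for p in (a,b,w): print([(np.round(x['centre'],4).tolist(),round(x['confidence'],2)) for x in env.landmark_of('dish_rib',p)][:4])
```

```text
[ 0.495  -0.3917  0.0634] 0.0005083087464272171 0.0
[([0.2181, -0.3657, 0.0738], 0.92), ([0.4927, -0.3885, 0.0883], 0.83)]
[([0.4896, -0.3899, 0.0853], 0.93), ([0.2144, -0.3694, 0.0744], 0.77)]
[([0.4963, -0.3921, 0.0892], 0.6)]
```

View pics/g.png

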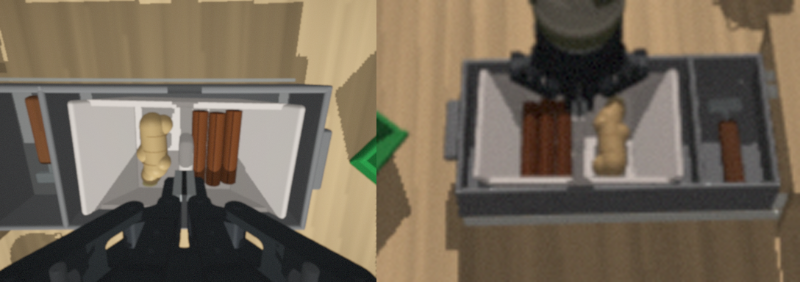

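The fingers appear to straddle the rib at (185,160), yet the gap reads 0. I lift a little as a test.

>>> move_arm(
  targets=[
    [[0,0,-6],[0,0,0],1],
    [[0,0,-12],[0,0,0],1],
    [[0,0,-12],[0,0,0],1],
    [[0,0,-12],[0,0,0],1],
    [[0,0,-12],[0,0,0],1],
  ],
  squeeze=60,
)

```text
clock: 7.58
tcp_pos: [0.495, -0.3916, 0.0753]
orientation: [-0.0, -0.698, 0.716, 0.0]
wrist_force: [0.1, -0.8, 0.7]
finger_gap: -0.0001
grip_force: 0.0
```

Run:
```python
from h import *
s=env.get_state();w=env.read_camera('wrist');a=env.read_camera('side')
print(s)
for i in range(3):
  env.read_camera('side');print(env.get_state()['finger_gap'],env.get_state()['grip_force'],env.get_state()['wrist_force'])
im=np.hstack([w['pixels'][90:384,120:420],cv2.resize(a['pixels'][270:384,200:316],(300,294),interpolation=2)])[:,:,::-1]
cv2.imwrite('pics/g2.png',im)
```

```text
{'clock': 7.575, 'joint_pos': array([-0.7964,  0.4763, -0.0072,  1.0875, -0.    , -2.3417]), 'qvel': array([ 0.0016,  0.001 , -0.0006, -0.0011, -0.    , -0.0007]), 'tau': array([  0.001 , -55.4958,  28.4126,  -0.0025,  -0.0002,  -0.    ]), 'tcp_pos': array([ 0.495 , -0.3916,  0.0753]), 'orientation': array([-0.    , -0.698 ,  0.7161,  0.0001]), 'wrist_force': array([ 0.1205, -0.805 ,  0.6907]), 'ft_torque': array([ 0.0187,  0.0037, -0.0107]), 'grip_force': 0.0, 'finger_gap': -6.325173652587887e-05}
-0.00027360883357901647 0.0 [ 0.3085 -0.5739 -0.0926]
0.0002398830930760594 0.0 [-0.7917  0.2185 -0.1079]
-4.9504591342623305e-05 0.0 [-0.6342 -0.6722  0.1793]
```

View pics/g2.png

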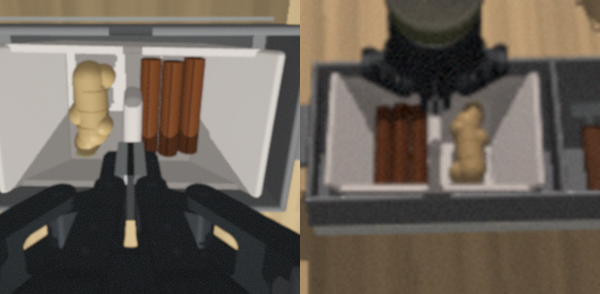

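```bash
cat >> h.py <<'E'
def proj(p,X,s=None):
    f=192/np.tan(np.radians(p['fovy']/2)); K=np.array([[f,0,p['cx']],[0,f,p['cy']],[0,0,1]])
    if 'mount' in p:
        M=np.eye(4);M[:3,:3]=rot(s['orientation']).as_matrix();M[:3,3]=s['tcp_pos'];T=np.linalg.inv(M@p['mount'])
    else: T=p['extrinsics']
    c=np.array(X,float)@T[:3,:3].T+T[:3,3]; c[:,1:]*=-1
    return cv2.projectPoints(c,np.zeros(3),np.zeros(3),K,np.array(p['dist_coeffs']))[0].reshape(-1,2)
E
python3 - <<'E'
from h import *
s=env.get_state();w=env.read_camera('wrist');print(w['mount'],w['fovy'],w['cx'],w['cy'])
t=s['tcp_pos']
print('tcp',proj(w,[t],s)-[120,90])
d=np.array([[.494+x,-.392+y,.0875-z] for z in (0,.03) for x in (-.006,.006) for y in (-.028,.028)])
print(proj(w,d,s)-[120,90])
E
```

```text
[[ 0.      0.9574  0.2888  0.0739]
 [ 1.      0.0001 -0.0005 -0.0007]
 [-0.0005  0.2888 -0.9574 -0.18  ]
 [ 0.      0.      0.      1.    ]] 67.27432146593722 250.12553907138414 193.14554543794287
tcp [[130.9989 131.1511]]
[[141.5164  94.7539]
 [142.7215 176.9816]
 [121.5984  95.2461]
 [124.4768 177.3968]
 [139.8709  83.5909]
 [141.0324 155.8005]
 [122.7764  84.0179]
 [125.193  156.169 ]]
```

Run:
```python
from h import *
s=env.get_state();w=env.read_camera('wrist')
t=s['tcp_pos']
print(proj(w,[t+[0,0,k] for k in (0,.01,.02,.03)],s))
a=cv2.resize(w['pixels'][160:310,190:310],(480,600),interpolation=2)
b=cv2.resize(cv2.imread('pics/w1.png')[100:220,220:284,::-1],(320,600),interpolation=2)
cv2.imwrite('pics/g3.png',np.hstack([a,b])[:,:,::-1])
```

```text
[[250.9989 221.1511]
 [251.054  227.1394]
 [251.115  233.7866]
 [251.1832 241.2083]]
```

View pics/g3.png

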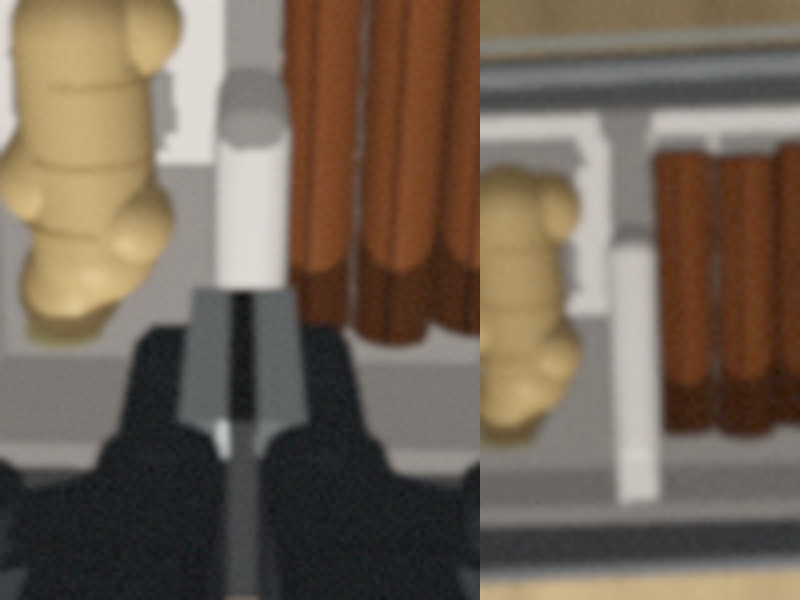

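The fingertips end at image (251,232), on top of the rib. They sit about 18 mm farther back than the reported TCP, so they shut above the rib. I open, go about 30 mm lower and close again. That is safe on either reading, because the fingers pass on both sides of the divider.

>>> move_arm(
  targets=[
    [[0,0,-10],[0,0,0],-1],
    [[0,0,-10],[0,0,0],-1],
    [[0,0,-10],[0,0,0],-1],
    [[0,0,-10],[0,0,0],-1],
    [[0,0,-10],[0,0,0],-1],
  ],
)

```text
clock: 8.55
tcp_pos: [0.4949, -0.3916, 0.0853]
orientation: [-0.0, -0.698, 0.716, 0.0]
wrist_force: [0.7, -0.0, 0.7]
finger_gap: 0.0855
grip_force: 0.0
```

>>> move_arm(
  targets=[
    [[0,0,10],[0,0,0],-1],
    [[0,0,20],[0,0,0],-1],
    [[0,0,30],[0,0,0],-1],
    [[0,0,38],[0,0,0],-1],
    [[0,0,38],[0,0,0],-1],
  ],
)

```text
clock: 9.18
tcp_pos: [0.4945, -0.3911, 0.0464]
orientation: [-0.0, -0.698, 0.716, 0.001]
wrist_force: [-0.1, -0.3, 0.2]
finger_gap: 0.0853
grip_force: 0.0
```

>>> move_arm(
  targets=[
    [[0,0,0],[0,0,0],1],
    [[0,0,0],[0,0,0],1],
    [[0,0,0],[0,0,0],1],
    [[0,0,0],[0,0,0],1],
    [[0,0,0],[0,0,0],1],
  ],
  squeeze=60,
)

```text
clock: 9.8
tcp_pos: [0.4951, -0.3918, 0.0479]
orientation: [-0.0, -0.698, 0.716, -0.0]
wrist_force: [-1.8, 0.7, 2.0]
finger_gap: 0.0091
grip_force: 58.7
```

>>> move_arm(
  targets=[
    [[0,0,0],[0,0,0],1],
    [[0,0,0],[0,0,0],1],
    [[0,0,0],[0,0,0],1],
    [[0,0,0],[0,0,0],1],
  ],
)

```text
clock: 10.3
tcp_pos: [0.4951, -0.3918, 0.0479]
orientation: [-0.0, -0.698, 0.716, -0.0]
wrist_force: [-1.2, 0.7, 5.5]
finger_gap: 0.0085
grip_force: 59.1
```

>>> move_arm(
  targets=[
    [[0,0,0],[0,0,0],-1],
    [[0,0,0],[0,0,0],-1],
    [[0,0,0],[0,0,0],-1],
    [[0,0,7],[0,0,0],-1],
    [[0,0,14],[0,0,0],-1],
  ],
)

```text
clock: 10.92
tcp_pos: [0.495, -0.3916, 0.0328]
orientation: [-0.0, -0.698, 0.716, 0.0]
wrist_force: [-0.4, -0.5, -0.4]
finger_gap: 0.0854
grip_force: 0.0
```

>>> move_arm(
  targets=[
    [[0,0,0],[0,0,0],1],
    [[0,0,0],[0,0,0],1],
    [[0,0,0],[0,0,0],1],
    [[0,0,0],[0,0,0],1],
    [[0,0,0],[0,0,0],1],
  ],
  squeeze=60,
)

```text
clock: 11.55
tcp_pos: [0.4952, -0.392, 0.034]
orientation: [-0.0, -0.698, 0.716, -0.0]
wrist_force: [-0.6, 0.1, 2.3]
finger_gap: 0.0106
grip_force: 59.4
```

>>> move_arm(
  targets=[
    [[0,0,0],[0,0,0],1],
    [[0,0,0],[0,0,0],1],
    [[0,0,0],[0,0,0],1],
    [[0,0,0],[0,0,0],1],
  ],
)

```text
clock: 12.05
tcp_pos: [0.4952, -0.392, 0.0339]
orientation: [-0.0, -0.698, 0.716, -0.0]
wrist_force: [-0.2, -0.6, 4.7]
finger_gap: 0.0102
grip_force: 59.9
```

Run:
```python
from h import *
s=env.get_state();w=env.read_camera('wrist');b=env.read_camera('side')
a=cv2.resize(w['pixels'][160:310,190:310],(480,600),interpolation=2)
b=cv2.resize(b['pixels'][280:370,226:274],(320,600),interpolation=2)
cv2.imwrite('pics/g4.png',np.hstack([a,b])[:,:,::-1])
```

```text
(no output)
```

View pics/g4.png

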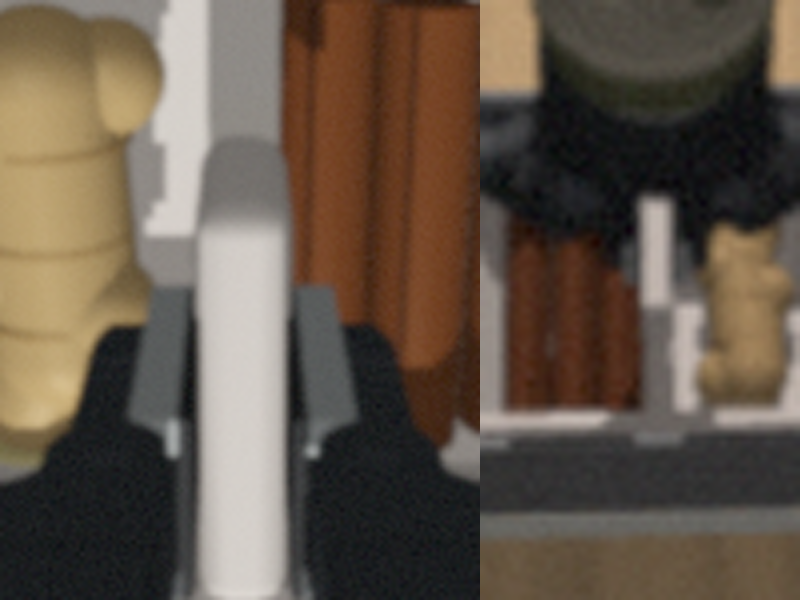

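The pads now sit on both sides of the rib (crop x 190 to 295), gripping with 60 N. Lift.

>>> move_arm(
  targets=[
    [[0,0,-10],[0,0,0],1],
    [[0,0,-25],[0,0,0],1],
    [[0,0,-40],[0,0,0],1],
    [[0,0,-40],[0,0,0],1],
    [[0,0,-40],[0,0,0],1],
  ],
  squeeze=80,
)

```text
clock: 12.78
tcp_pos: [0.495, -0.3916, 0.0735]
orientation: [-0.0, -0.698, 0.716, -0.0]
wrist_force: [-0.8, 0.3, -4.3]
finger_gap: 0.0099
grip_force: 78.1
```

Run:
```python
from h import *
s=env.get_state();print(s['wrist_force'],s['ft_torque'],s['finger_gap'])
for c in ('side','scene'):
  p=env.read_camera(c)
  for t in ('dish_rib','ginger','dish','dish_end1'): print(c,t,[(np.round(x['centre'],3).tolist(),round(x['confidence'],2)) for x in env.landmark_of(t,p)][:4])
```

```text
[-0.7954  0.309  -4.3327] [ 0.0291  0.0311 -0.0572] 0.009888125064991985
side dish_rib [([0.214, -0.369, 0.073], 0.58), ([0.46, -0.39, 0.065], 0.19)]
side ginger [([0.696, 0.095, -0.002], 0.68), ([0.525, -0.394, 0.068], 0.58)]
side dish [([0.496, -0.392, 0.048], 0.94), ([0.216, -0.368, 0.002], 0.77), ([0.484, -0.391, 0.064], 0.21)]
side dish_end1 [([0.14, -0.311, 0.053], 0.91), ([0.4, -0.386, 0.103], 0.89), ([0.59, -0.396, 0.104], 0.73), ([0.295, -0.434, 0.049], 0.67)]
scene dish_rib [([0.496, -0.389, 0.125], 0.72), ([0.216, -0.369, 0.07], 0.62), ([0.395, -0.385, 0.105], 0.44)]
scene ginger [([0.466, -0.389, 0.065], 0.51), ([0.528, -0.393, 0.071], 0.5)]
scene dish [([0.497, -0.393, 0.046], 0.92), ([0.218, -0.367, -0.002], 0.84), ([0.397, -0.383, 0.106], 0.45)]
scene dish_end1 [([0.591, -0.393, 0.106], 0.89), ([0.397, -0.385, 0.107], 0.71), ([0.298, -0.43, 0.051], 0.7), ([0.137, -0.306, 0.052], 0.69)]
```

>>> move_arm(
  targets=[
    [[0,0,-20],[0,0,0],1],
    [[0,0,-45],[0,0,0],1],
    [[0,0,-65],[0,0,0],1],
    [[0,0,-70],[0,0,0],1],
  ],
)

```text
clock: 13.78
tcp_pos: [0.4958, -0.3924, 0.1451]
orientation: [-0.0, -0.698, 0.716, -0.002]
wrist_force: [0.4, 0.3, -4.1]
finger_gap: 0.0099
grip_force: 78.4
```

>>> move_arm(
  targets=[
    [[-20,-2,0],[0,0,0.6],1],
    [[-55,-5,0],[0,0,1.5],1],
    [[-90,-8,0],[0,0,2.5],1],
    [[-125,-11,0],[0,0,3.5],1],
    [[-155,-13,0],[0,0,4.4],1],
  ],
)

```text
clock: 14.4
tcp_pos: [0.5116, -0.2354, 0.1426]
orientation: [-0.0, -0.377, 0.926, 0.001]
wrist_force: [-0.5, 0.4, -3.8]
finger_gap: 0.0102
grip_force: 78.4
```

>>> move_arm(
  targets=[
    [[-27,22,0],[0,0,1],1],
    [[-54,43,0],[0,0,2],1],
    [[-81,65,0],[0,0,3],1],
    [[-107,86,0],[0,0,3.9],1],
    [[-122,98,0],[0,0,4.45],1],
  ],
)

```text
clock: 15.02
tcp_pos: [0.5296, -0.0798, 0.1427]
orientation: [-0.001, 0.001, 1.0, 0.0]
wrist_force: [0.1, -0.4, -3.8]
finger_gap: 0.0099
grip_force: 78.4
```

>>> move_arm(
  targets=[
    [[0,0,10],[0,0,0],1],
    [[0,0,35],[0,0,0],1],
    [[0,0,60],[0,0,0],1],
    [[0,0,85],[0,0,0],1],
    [[0,0,100],[0,0,0],1],
  ],
)

```text
clock: 15.65
tcp_pos: [0.5288, -0.082, 0.0413]
orientation: [-0.001, -0.0, 1.0, 0.0]
wrist_force: [0.5, -0.3, -2.8]
finger_gap: 0.01
grip_force: 78.4
```

Run:
```python
from h import *
for c in ('side','scene'):
  p=env.read_camera(c)
  s=env.get_state()
  for t in ('dish_rib','ginger','stick1','dish','dish_end1'): print(c,t,[(np.round(x['centre'],3).tolist(),round(x['confidence'],2)) for x in env.landmark_of(t,p)][:4])
print(s)
print(rot(s['orientation']).as_matrix())
```

```text
side dish_rib [([0.528, -0.083, 0.092], 0.89), ([0.532, -0.084, 0.016], 0.61), ([0.218, -0.37, 0.075], 0.58)]
side ginger [([0.524, -0.115, 0.037], 0.63)]
side stick1 [([0.525, -0.05, 0.036], 0.61), ([0.525, -0.034, 0.035], 0.4)]
side dish [([0.529, -0.083, 0.019], 0.87)]
side dish_end1 [([0.534, -0.184, 0.074], 0.83), ([0.14, -0.306, 0.056], 0.67), ([0.536, 0.016, 0.074], 0.57)]
scene dish_rib [([0.531, -0.083, 0.096], 0.93), ([0.212, -0.37, 0.072], 0.72), ([0.704, -0.078, -0.002], 0.46)]
scene ginger [([0.531, -0.112, 0.043], 0.61), ([0.532, -0.083, 0.015], 0.24), ([0.53, -0.084, 0.098], 0.21)]
scene stick1 [([0.698, 0.087, -0.002], 0.72), ([0.527, -0.036, 0.039], 0.65), ([0.53, -0.051, 0.037], 0.61), ([0.527, -0.069, 0.037], 0.53)]
scene dish [([0.216, -0.368, -0.0], 0.59)]
scene dish_end1 [([0.531, 0.017, 0.078], 0.67), ([0.298, -0.43, 0.052], 0.66), ([0.533, -0.178, 0.079], 0.65), ([0.136, -0.304, 0.051], 0.58)]
{'clock': 16.0, 'joint_pos': array([-0.3025,  0.333 , -0.3103,  0.9253, -0.0001, -0.3034]), 'qvel': array([ 0.0023, -0.0044, -0.0018, -0.0003, -0.0006,  0.0017]), 'tau': array([ -0.0528, -47.3496,  27.5313,   0.0116,  -0.0092,  -0.0025]), 'tcp_pos': array([ 0.5312, -0.082 ,  0.0446]), 'orientation': array([ 0.001 , -0.0004,  1.    , -0.0004]), 'wrist_force': array([-0.0383,  0.0885, -4.1228]), 'ft_torque': array([-0.0538, -0.0484,  0.0543]), 'grip_force': 78.39216470718384, 'finger_gap': 0.009822337990701679}
[[-1.     -0.0008  0.002 ]
 [-0.0008  1.     -0.0008]
 [-0.002  -0.0008 -1.    ]]
```

>>> move_arm(
  targets=[
    [[0,0,8],[0,0,0],1],
    [[0,0,14],[0,0,0],1],
    [[0,0,18],[0,0,0],1],
    [[0,0,21],[0,0,0],1],
    [[0,0,21],[0,0,0],1],
  ],
)

```text
clock: 16.88
tcp_pos: [0.5302, -0.0816, 0.0224]
orientation: [-0.0, -0.0, 1.0, -0.0]
wrist_force: [-0.5, -0.9, -4.0]
finger_gap: 0.0099
grip_force: 78.4
```

>>> move_arm(
  targets=[
    [[0,0,1],[0,0,0],1],
    [[0,0,2],[0,0,0],1],
    [[0,0,2],[0,0,0],1],
  ],
)

```text
clock: 17.25
tcp_pos: [0.5305, -0.0817, 0.022]
orientation: [0.001, -0.0, 1.0, -0.0]
wrist_force: [-3.8, 0.3, 7.8]
finger_gap: 0.0098
grip_force: 80.0
```

>>> move_arm(
  targets=[
    [[0,0,0],[0,0,0],-1],
    [[0,0,0],[0,0,0],-1],
    [[0,0,0],[0,0,0],-1],
    [[0,0,0],[0,0,0],-1],
  ],
)

```text
clock: 17.75
tcp_pos: [0.5303, -0.0817, 0.0204]
orientation: [0.0, -0.0, 1.0, -0.0]
wrist_force: [0.4, 0.0, 0.2]
finger_gap: 0.0811
grip_force: 0.0
```

>>> move_arm(
  targets=[
    [[0,0,-20],[0,0,0],-1],
    [[0,0,-60],[0,0,0],-1],
    [[0,0,-100],[0,0,0],-1],
    [[0,0,-140],[0,0,0],-1],
    [[0,0,-160],[0,0,0],-1],
  ],
)

```text
clock: 18.38
tcp_pos: [0.5313, -0.082, 0.183]
orientation: [0.002, -0.0, 1.0, -0.001]
wrist_force: [-0.1, -0.4, -0.8]
finger_gap: 0.0854
grip_force: 0.0
```

Run:
```python
from h import *
for c in ('side','scene','wrist'):
  s=env.get_state();p=env.read_camera(c)
  for t in ('dish_rib','ginger','stick1','dish','dish_end1','pot'): print(c,t,[(np.round(x['centre'],3).tolist(),round(x['confidence'],2)) for x in env.landmark_of(t,p)][:5])
save(p,'w2.png'); print(s['tcp_pos'])
```

```text
side dish_rib [([0.217, -0.367, 0.074], 0.97), ([0.378, -0.012, -0.003], 0.2)]
side ginger [([0.529, -0.112, 0.019], 0.61)]
side stick1 [([0.527, -0.048, 0.016], 0.54), ([0.528, -0.031, 0.014], 0.52)]
side dish [([0.531, -0.083, -0.001], 0.91), ([0.216, -0.37, -0.001], 0.83)]
side dish_end1 [([0.532, -0.185, 0.054], 0.95), ([0.29, -0.436, 0.051], 0.85), ([0.14, -0.31, 0.057], 0.64), ([0.536, 0.015, 0.053], 0.57), ([0.526, -0.033, 0.016], 0.19)]
side pot []
scene dish_rib [([0.528, -0.084, 0.074], 0.96), ([0.215, -0.369, 0.072], 0.69), ([0.531, -0.181, 0.055], 0.69), ([0.377, -0.015, 0.004], 0.38)]
scene ginger [([0.527, -0.109, 0.021], 0.36)]
scene stick1 [([0.526, -0.034, 0.015], 0.66), ([0.531, -0.069, 0.016], 0.51)]
scene dish [([0.216, -0.37, 0.002], 0.65), ([0.533, -0.083, -0.001], 0.61)]
scene dish_end1 [([0.139, -0.302, 0.052], 0.97), ([0.53, 0.018, 0.056], 0.96), ([0.299, -0.432, 0.05], 0.76), ([0.53, -0.176, 0.056], 0.68)]
scene pot [([0.497, 0.386, -0.004], 0.89)]
wrist dish_rib []
wrist ginger [([0.523, -0.112, 0.015], 0.91), ([0.704, -0.076, -0.001], 0.48), ([0.38, -0.016, -0.002], 0.18)]
wrist stick1 [([0.522, -0.03, 0.014], 0.87), ([0.532, -0.051, 0.014], 0.73), ([0.525, -0.067, 0.016], 0.7)]
wrist dish [([0.532, -0.084, 0.002], 0.8), ([0.532, -0.179, 0.056], 0.32)]
wrist dish_end1 [([0.53, -0.179, 0.057], 0.8), ([0.529, 0.013, 0.052], 0.7)]
wrist pot []
[ 0.5301 -0.0816  0.1802]
```

View pics/w2.png

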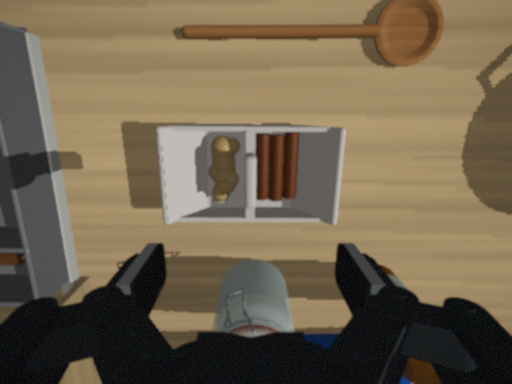

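The dish stands flat, with the ginger at (224,170) on its -y side and the sticks at (277,167). Next I go to the ginger-side lip at about (0.531, -0.181, 0.053), with the hand tilted 40 degrees.

>>> move_arm(
  targets=[
    [[-1,-50,0],[-1,0,0],0.2],
    [[-1,-100,10],[-2,0,0],0.2],
    [[-1,-125,40],[-3,0,0],0.2],
    [[-1,-135,70],[-4,0,0],0.2],
    [[-1,-135,85],[-4,0,0],0.2],
  ],
)

```text
clock: 20.05
tcp_pos: [0.5279, -0.2182, 0.084]
orientation: [-0.006, 0.005, 0.937, 0.348]
wrist_force: [-0.1, 0.3, -1.0]
finger_gap: 0.0342
grip_force: 0.0
```

>>> move_arm(
  targets=[
    [[0,0,0],[0,0,0],0.2],
    [[0,0,0],[0,0,0],0.2],
  ],
)

```text
clock: 20.3
tcp_pos: [0.5327, -0.2162, 0.0997]
orientation: [0.002, -0.002, 0.941, 0.339]
wrist_force: [-0.3, 0.1, 0.5]
finger_gap: 0.0341
grip_force: 0.0
```

Run:
```python
from h import *
s=env.get_state();print(s['joint_pos'],s['tcp_pos'],s['finger_gap']);print(rot(s['orientation']).as_matrix())
f=tool([0,.766,.643],[0,.643,-.766])
print(rows([.531,-.1527,.0188],f))
w=env.read_camera('wrist')
for t in ('dish_end1','dish','ginger'): print(t,[(np.round(x['centre'],3).tolist(),round(x['confidence'],2)) for x in env.landmark_of(t,w)][:3])
```

```text
[-0.7985  0.7641  0.3152  1.6568  0.4637 -0.9323] [ 0.5327 -0.2162  0.0997] 0.03413805756179977
[[-1.     -0.0054  0.0022]
 [-0.0027  0.7695  0.6387]
 [-0.0051  0.6386 -0.7695]]
(array([  1.9609,  -2.7883, 102.819 ]), array([-0.0319,  0.0127,  0.0308]))
dish_end1 [([0.532, 0.014, 0.053], 0.92), ([0.532, -0.176, 0.055], 0.77), ([0.525, -0.112, 0.015], 0.53)]
dish [([0.531, -0.081, -0.002], 0.77)]
ginger [([0.524, -0.11, 0.018], 0.56)]
```

>>> move_arm(
  targets=[
    [[0,0,30],[0,0,0],0.2],
    [[0,0,55],[0,0,0],0.2],
    [[0,0,75],[0,0,0],0.2],
    [[0,0,90],[0,0,0],0.2],
    [[0,0,99],[0,0,0],0.2],
  ],
)

```text
clock: 21.12
tcp_pos: [0.5316, -0.1524, 0.0202]
orientation: [0.0, -0.001, 0.94, 0.341]
wrist_force: [0.4, 0.7, 0.5]
finger_gap: 0.0343
grip_force: 0.0
```

>>> move_arm(
  targets=[
    [[0,0,0],[0,0,0],0.2],
    [[0,0,0],[0,0,0],0.2],
  ],
)

```text
clock: 21.38
tcp_pos: [0.5316, -0.1536, 0.0201]
orientation: [0.0, -0.0, 0.94, 0.342]
wrist_force: [0.2, 0.6, -0.5]
finger_gap: 0.0342
grip_force: 0.0
```

Run:
```python
from h import *
s=env.get_state();print(s['tcp_pos'],s['wrist_force'],s['joint_pos'])
w=env.read_camera('wrist');a=env.read_camera('side')
u=proj(a,[[.531,-.16,.05]])[0].astype(int);print(u)
c=cv2.resize(a['pixels'][u[1]-50:u[1]+50,u[0]-38:u[0]+38],(300,384),interpolation=2)
cv2.imwrite('pics/e.png',np.hstack([w['pixels'][:, 6:506],c])[:,:,::-1])
```

```text
[ 0.5316 -0.1536  0.0201] [ 0.1778  0.5614 -0.531 ] [-0.732   0.7546  0.0871  1.4134  0.4983 -0.8653]
[261 239]
```

View pics/e.png

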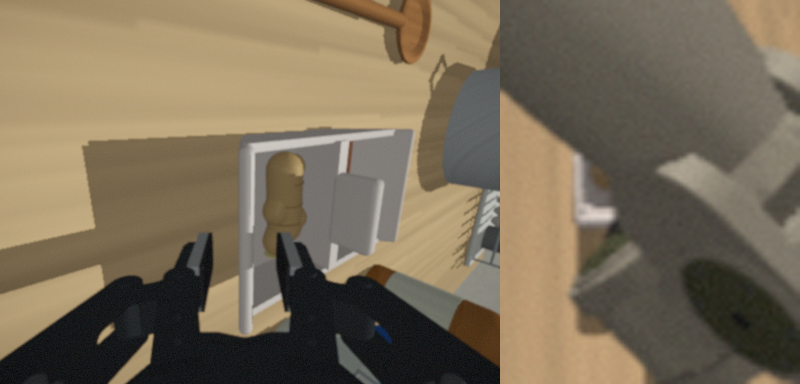

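The ginger-side lip (image x≈245) runs between the two fingers. I close on it.

>>> move_arm(
  targets=[
    [[0,0,0],[0,0,0],1],
    [[0,0,0],[0,0,0],1],
    [[0,0,0],[0,0,0],1],
    [[0,0,0],[0,0,0],1],
    [[0,0,0],[0,0,0],1],
  ],
  squeeze=100,
)

```text
clock: 22.1
tcp_pos: [0.5315, -0.1529, 0.0203]
orientation: [0.0, -0.0, 0.94, 0.342]
wrist_force: [0.4, 0.5, 5.1]
finger_gap: 0.0037
grip_force: 98.7
```

>>> move_arm(
  targets=[
    [[0,0,0],[0,0,0],1],
    [[0,0,0],[0,0,0],1],
    [[0,0,0],[0,0,0],1],
    [[0,0,0],[0,0,0],1],
  ],
)

```text
clock: 22.6
tcp_pos: [0.5315, -0.1529, 0.0203]
orientation: [0.0, -0.0, 0.94, 0.342]
wrist_force: [0.0, 0.1, 5.7]
finger_gap: 0.0034
grip_force: 98.7
```

Run:
```python
from h import *
s=env.get_state();print(s['tcp_pos'],s['wrist_force'],s['ft_torque'],s['finger_gap'])
for c in ('wrist','scene'):
  w=env.read_camera(c)
  for t in ('dish_end1','dish','ginger'): print(t,[(np.round(x['centre'],3).tolist(),round(x['confidence'],2)) for x in env.landmark_of(t,w)][:4])
```

```text
[ 0.5315 -0.1529  0.0203] [0.0198 0.0832 5.713 ] [ 0.2192 -0.001  -0.0167] 0.003370009300230222
dish_end1 [([0.533, 0.011, 0.053], 0.97), ([0.529, -0.177, 0.055], 0.91)]
dish [([0.531, -0.084, 0.0], 0.68)]
ginger [([0.526, -0.11, 0.014], 0.6)]
dish_end1 [([0.137, -0.303, 0.053], 0.95), ([0.532, -0.18, 0.05], 0.85), ([0.297, -0.432, 0.051], 0.75), ([0.645, -0.398, 0.011], 0.59)]
dish [([0.216, -0.368, -0.001], 0.87), ([0.531, -0.083, -0.002], 0.63)]
ginger [([0.529, -0.07, 0.012], 0.6), ([0.529, -0.111, 0.018], 0.38)]
```

The gap reads 3.4 mm on an 8 mm plate, which suggests a shallow bite. I reopen a little and go 12 mm deeper.

>>> move_arm(
  targets=[
    [[0,0,0],[0,0,0],0.5],
    [[0,0,0],[0,0,0],0.5],
    [[0,0,0],[0,0,0],0.5],
    [[0,0,6],[0,0,0],0.5],
    [[0,0,12],[0,0,0],0.5],
  ],
)

```text
clock: 23.62
tcp_pos: [0.5312, -0.145, 0.01]
orientation: [-0.0, -0.0, 0.94, 0.342]
wrist_force: [0.6, -0.0, 0.7]
finger_gap: 0.0211
grip_force: 0.0
```

>>> move_arm(
  targets=[
    [[0,0,0],[0,0,0],0.5],
    [[0,0,0],[0,0,0],1],
    [[0,0,0],[0,0,0],1],
    [[0,0,0],[0,0,0],1],
    [[0,0,0],[0,0,0],1],
  ],
  squeeze=100,
)

```text
clock: 24.25
tcp_pos: [0.5312, -0.1449, 0.0108]
orientation: [-0.0, -0.0, 0.94, 0.342]
wrist_force: [0.3, 2.6, 2.8]
finger_gap: 0.0056
grip_force: 98.2
```

>>> move_arm(
  targets=[
    [[0,0,0],[0,0,0],1],
    [[0,0,0],[0,0,0],1],
    [[0,0,0],[0,0,0],1],
  ],
)

```text
clock: 24.62
tcp_pos: [0.5312, -0.145, 0.0107]
orientation: [-0.0, -0.0, 0.94, 0.342]
wrist_force: [-1.0, 3.6, 4.7]
finger_gap: 0.0054
grip_force: 98.3
```

>>> move_arm(
  targets=[
    [[0,6,-8],[0,0,0],1],
    [[0,13,-15],[0,0,0],1],
    [[0,26,-31],[0,0,0],1],
    [[0,39,-46],[0,0,0],1],
    [[0,39,-46],[0,0,0],1],
  ],
  squeeze=110,
)

```text
clock: 25.25
tcp_pos: [0.5323, -0.1461, 0.0724]
orientation: [0.001, -0.001, 0.94, 0.341]
wrist_force: [0.5, -1.2, -4.8]
finger_gap: 0.0054
grip_force: 108.1
```

Run:
```python
from h import *
s=env.get_state();print(s['tcp_pos'],s['wrist_force'],s['ft_torque'],s['finger_gap'])
for c in ('wrist','scene'):
  w=env.read_camera(c)
  for t in ('dish_end1','dish','dish_rib','ginger'): print(t,[(np.round(x['centre'],3).tolist(),round(x['confidence'],2)) for x in env.landmark_of(t,w)][:4])
```

```text
[ 0.5323 -0.1461  0.0724] [ 0.5184 -1.1803 -4.7921] [-1.4608 -0.0143 -0.0205] 0.005407234430613489
dish_end1 [([0.534, 0.012, 0.115], 0.87), ([0.532, -0.18, 0.115], 0.85)]
dish [([0.533, -0.086, 0.061], 0.68)]
dish_rib [([0.536, -0.082, 0.136], 0.58)]
ginger [([0.38, -0.016, -0.002], 0.68)]
dish_end1 [([0.135, -0.304, 0.052], 0.96), ([0.295, -0.429, 0.051], 0.67), ([0.532, 0.019, 0.113], 0.58), ([0.529, -0.181, 0.116], 0.56)]
dish [([0.528, -0.071, 0.072], 0.68), ([0.533, -0.086, 0.055], 0.63), ([0.217, -0.369, -0.001], 0.6)]
dish_rib [([0.53, -0.082, 0.133], 0.85), ([0.217, -0.37, 0.075], 0.67)]
ginger [([0.5, 0.387, -0.003], 0.41), ([0.527, -0.111, 0.08], 0.37)]
```

The dish is held level. I raise it and carry it over to the pot, keeping it level.

>>> move_arm(
  targets=[
    [[0,10,-12],[0,0,0],1],
    [[0,36,-43],[0,0,0],1],
    [[0,66,-79],[0,0,0],1],
    [[0,96,-114],[0,0,0],1],
    [[0,116,-138],[0,0,0],1],
  ],
)

```text
clock: 26.38
tcp_pos: [0.5314, -0.1447, 0.2546]
orientation: [0.001, -0.001, 0.94, 0.341]
wrist_force: [0.9, -1.3, -3.9]
finger_gap: 0.0054
grip_force: 108.1
```

>>> move_arm(
  targets=[
    [[1,9,8],[0,0,0],1],
    [[3,28,24],[0,0,0],1],
    [[6,52,44],[0,0,0],1],
    [[9,76,64],[0,0,0],1],
    [[11,100,84],[0,0,0],1],
  ],
)

```text
clock: 27.0
tcp_pos: [0.5189, -0.0121, 0.2495]
orientation: [-0.001, -0.0, 0.94, 0.343]
wrist_force: [-0.3, 0.3, -3.9]
finger_gap: 0.0053
grip_force: 108.1
```

>>> move_arm(
  targets=[
    [[2,22,18],[0,0,0],1],
    [[4,42,35],[0,0,0],1],
    [[6,62,52],[0,0,0],1],
    [[8,82,69],[0,0,0],1],
    [[11,100,84],[0,0,0],1],
  ],
)

```text
clock: 27.62
tcp_pos: [0.5071, 0.1183, 0.2493]
orientation: [-0.002, -0.0, 0.94, 0.342]
wrist_force: [-0.4, 0.3, -4.0]
finger_gap: 0.0052
grip_force: 108.1
```

>>> move_arm(
  targets=[
    [[2,22,18],[0,0,0],1],
    [[5,48,40],[0,0,0],1],
    [[8,72,60],[0,0,0],1],
    [[9,90,75],[0,0,0],1],
    [[10,99,83],[0,0,0],1],
  ],
)

```text
clock: 28.25
tcp_pos: [0.4965, 0.2471, 0.2494]
orientation: [-0.002, -0.001, 0.94, 0.342]
wrist_force: [0.7, -0.7, -3.5]
finger_gap: 0.0051
grip_force: 108.1
```

Run:
```python
from h import *
s=env.get_state();print(s['tcp_pos'],s['joint_pos'],s['wrist_force'],s['finger_gap']);print(rot(s['orientation']).as_matrix())
for c in ('wrist','scene','side'):
  w=env.read_camera(c)
  for t in ('dish_end1','dish','ginger','pot','stick1'): print(c,t,[(np.round(x['centre'],3).tolist(),round(x['confidence'],2)) for x in env.landmark_of(t,w)][:4])
```

```text
[0.4965 0.2471 0.2494] [-0.0997  0.1988 -0.1654  1.2954  0.693  -0.1335] [ 0.6538 -0.693  -3.4617] 0.005115162636353831
[[-1.     -0.0002 -0.0042]
 [-0.0028  0.7663  0.6425]
 [ 0.0031  0.6425 -0.7663]]
wrist dish_end1 [([0.496, 0.403, 0.29], 0.95), ([0.496, 0.212, 0.292], 0.74)]
wrist dish [([0.499, 0.31, 0.238], 0.57)]
wrist ginger [([0.488, 0.279, 0.253], 0.76), ([0.696, 0.09, 0.002], 0.2)]
wrist pot [([0.499, 0.387, -0.002], 0.72)]
wrist stick1 []
scene dish_end1 [([0.136, -0.307, 0.051], 0.71), ([0.498, 0.213, 0.291], 0.68), ([0.501, 0.409, 0.294], 0.59), ([0.299, -0.43, 0.05], 0.54)]
scene dish [([0.503, 0.306, 0.239], 0.8), ([0.22, -0.37, 0.0], 0.66)]
scene ginger []
scene pot [([0.498, 0.389, -0.002], 0.93)]
scene stick1 [([0.496, 0.36, 0.251], 0.69), ([0.494, 0.32, 0.252], 0.63), ([0.499, 0.338, 0.254], 0.56)]
side dish_end1 [([0.291, -0.431, 0.05], 0.86), ([0.5, 0.208, 0.293], 0.71), ([0.138, -0.308, 0.056], 0.58)]
side dish [([0.218, -0.37, 0.001], 0.97), ([0.498, 0.207, 0.295], 0.73), ([0.499, 0.307, 0.238], 0.67), ([0.694, 0.092, 0.001], 0.4)]
side ginger []
side pot [([0.502, 0.383, 0.001], 0.85), ([0.496, -0.392, 0.0], 0.52)]
side stick1 []
```

>>> move_arm(
  targets=[
    [[0,0,0],[0.6,0,0],1],
    [[0,0,0],[1.5,0,0],1],
    [[0,0,0],[2.4,0,0],1],
    [[0,0,0],[3.3,0,0],1],
    [[0,0,0],[4,0,0],1],
  ],
)

```text
clock: 29.78
tcp_pos: [0.4987, 0.2468, 0.2519]
orientation: [0.001, -0.001, 1.0, -0.001]
wrist_force: [-0.9, 0.9, -3.8]
finger_gap: 0.0052
grip_force: 108.0
```

>>> move_arm(
  targets=[
    [[0,0,0],[0.5,0,0],1],
    [[0,0,0],[1.0,0,0],1],
    [[0,0,0],[1.5,0,0],1],
    [[0,0,0],[2.0,0,0],1],
    [[0,0,0],[2.5,0,0],1],
  ],
)

```text
clock: 30.4
tcp_pos: [0.4985, 0.2467, 0.2507]
orientation: [-0.0, -0.0, 0.976, -0.216]
wrist_force: [0.7, -0.6, -3.5]
finger_gap: 0.005
grip_force: 108.2
```

>>> move_arm(
  targets=[
    [[0,0,0],[0.4,0,0],1],
    [[0,0,0],[0.7,0,0],1],
    [[0,0,0],[0.7,0,0],1],
    [[0,0,0],[0.7,0,0],1],
    [[0,0,0],[0.7,0,0],1],
  ],
)

```text
clock: 31.02
tcp_pos: [0.499, 0.2454, 0.2515]
orientation: [0.0, 0.0, 0.961, -0.275]
wrist_force: [0.3, -0.5, -3.4]
finger_gap: 0.0052
grip_force: 108.3
```

```bash
cat > look.py <<'E'
from h import *
s=env.get_state();print(s['clock'],s['tcp_pos'],s['joint_pos'],s['wrist_force'],s['finger_gap']);print(rot(s['orientation']).as_matrix())
for c in ('wrist','scene','side'):
  w=env.read_camera(c)
  for t in ('dish_end1','dish','ginger','pot','stick1'): print(c,t,[(np.round(x['centre'],3).tolist(),round(x['confidence'],2)) for x in env.landmark_of(t,w)][:4])
E
python3 look.py
```

```text
31.025 [0.499  0.2454 0.2515] [ 0.5813  0.5739  0.4437  1.7694 -0.4579  0.659 ] [ 0.2902 -0.5475 -3.3722] 0.0051550173245331
[[-1.      0.0006  0.0007]
 [ 0.0001  0.8489 -0.5285]
 [-0.0009 -0.5285 -0.8489]]
wrist dish_end1 [([0.498, 0.334, 0.11], 0.95), ([0.294, -0.427, 0.054], 0.61), ([0.499, 0.276, 0.3], 0.59)]
wrist dish [([0.214, -0.366, -0.001], 0.89), ([0.502, 0.252, 0.187], 0.62)]
wrist ginger [([0.494, 0.27, 0.214], 0.8)]
wrist pot [([0.502, 0.386, -0.001], 0.8)]
wrist stick1 [([0.487, 0.358, 0.013], 0.77), ([0.645, -0.399, 0.012], 0.7), ([0.501, 0.388, -0.001], 0.16)]
scene dish_end1 [([0.497, 0.335, 0.112], 0.91), ([0.136, -0.304, 0.053], 0.91), ([0.297, -0.431, 0.052], 0.69), ([0.498, 0.275, 0.296], 0.6)]
scene dish [([0.501, 0.253, 0.187], 0.88), ([0.219, -0.366, 0.0], 0.79)]
scene ginger [([0.499, 0.272, 0.212], 0.5)]
scene pot [([0.501, 0.39, -0.004], 0.93)]
scene stick1 [([0.491, 0.348, 0.015], 0.67), ([0.497, 0.42, 0.011], 0.58)]
side dish_end1 [([0.292, -0.434, 0.05], 0.97), ([0.139, -0.307, 0.055], 0.89), ([0.498, 0.272, 0.299], 0.82)]
side dish [([0.213, -0.372, 0.0], 0.94), ([0.498, 0.253, 0.185], 0.81)]
side ginger []
side pot [([0.502, 0.386, 0.003], 0.66), ([0.693, 0.094, -0.001], 0.52)]
side stick1 [([0.495, 0.419, 0.015], 0.58), ([0.816, -0.006, 0.005], 0.34)]
```

At least two sticks show in the pot and none in the dish. I tip the dish back and check for the third.

>>> move_arm(
  targets=[
    [[0,0,0],[-0.6,0,0],1],
    [[0,0,0],[-1.5,0,0],1],
    [[0,0,0],[-2.4,0,0],1],
    [[0,0,0],[-3.2,0,0],1],
    [[0,0,0],[-3.6,0,0],1],
  ],
)

```text
clock: 32.55
tcp_pos: [0.4987, 0.2439, 0.2519]
orientation: [0.001, 0.0, 0.999, 0.036]
wrist_force: [-0.0, -0.8, -3.7]
finger_gap: 0.0053
grip_force: 108.3
```

>>> move_arm(
  targets=[
    [[0,0,0],[-0.8,0,0],1],
    [[0,0,0],[-1.7,0,0],1],
    [[0,0,0],[-2.6,0,0],1],
    [[0,0,0],[-3.2,0,0],1],
    [[0,0,0],[-3.6,0,0],1],
  ],
)

```text
clock: 33.17
tcp_pos: [0.4985, 0.2439, 0.2502]
orientation: [-0.0, 0.001, 0.94, 0.342]
wrist_force: [-0.4, 0.1, -3.3]
finger_gap: 0.005
grip_force: 108.4
```

```bash
python3 look.py
python3 - <<'E'
from h import *
for k in range(3):
  for c in ('wrist','scene','side'):
    w=env.read_camera(c); print(c,[(np.round(x['centre'],3).tolist(),round(x['confidence'],2)) for x in env.spot_in('stick1',w)][:5])
E
```

```text
33.175 [0.4985 0.2439 0.2502] [-0.1058  0.1994 -0.1625  1.2976  0.6928 -0.1368] [-0.3721  0.1135 -3.3182] 0.00496634191509426
[[-1.      0.0012 -0.0003]
 [ 0.0007  0.7664  0.6423]
 [ 0.0011  0.6423 -0.7664]]
wrist dish_end1 [([0.5, 0.404, 0.292], 0.86), ([0.501, 0.214, 0.294], 0.75)]
wrist dish [([0.497, 0.306, 0.237], 0.66)]
wrist ginger [([0.49, 0.274, 0.254], 0.83), ([0.496, 0.416, 0.013], 0.16)]
wrist pot [([0.501, 0.387, -0.001], 0.73)]
wrist stick1 [([0.488, 0.353, 0.014], 0.82), ([0.496, 0.415, 0.01], 0.69)]
scene dish_end1 [([0.498, 0.407, 0.296], 0.9), ([0.498, 0.211, 0.294], 0.79), ([0.136, -0.306, 0.054], 0.71), ([0.706, -0.079, 0.003], 0.57)]
scene dish [([0.218, -0.367, 0.001], 0.85), ([0.502, 0.308, 0.238], 0.71)]
scene ginger [([0.498, 0.273, 0.26], 0.8)]
scene pot [([0.5, 0.388, -0.001], 0.77), ([0.704, -0.074, -0.002], 0.74)]
scene stick1 [([0.496, 0.414, 0.015], 0.73), ([0.49, 0.349, 0.016], 0.5), ([0.699, 0.09, -0.0], 0.26)]
side dish_end1 [([0.294, -0.435, 0.051], 0.87), ([0.499, 0.208, 0.295], 0.74), ([0.141, -0.307, 0.054], 0.69)]
side dish [([0.219, -0.371, 0.0], 0.71), ([0.497, 0.308, 0.238], 0.62)]
side ginger []
side pot [([0.503, 0.386, 0.002], 0.72)]
side stick1 [([0.496, 0.462, 0.015], 0.44), ([0.497, 0.421, 0.015], 0.41)]
wrist [([0.494, 0.414, 0.018], 0.92), ([0.488, 0.349, 0.024], 0.86), ([0.464, 0.458, 0.022], 0.46)]
scene [([0.501, 0.422, 0.021], 0.72)]
side [([0.49, 0.413, 0.019], 0.41), ([0.49, 0.457, 0.016], 0.4)]
wrist [([0.488, 0.349, 0.02], 0.68), ([0.494, 0.411, 0.021], 0.6)]
scene [([0.495, 0.352, 0.02], 0.72), ([0.498, 0.419, 0.022], 0.55), ([0.708, 0.107, 0.119], 0.16)]
side [([0.492, 0.457, 0.022], 0.49), ([0.496, 0.413, 0.018], 0.48)]
wrist [([0.496, 0.41, 0.023], 0.84), ([0.491, 0.35, 0.022], 0.76), ([0.465, 0.459, 0.022], 0.49)]
scene [([0.498, 0.423, 0.022], 0.72)]
side [([0.49, 0.458, 0.019], 0.67), ([0.492, 0.416, 0.02], 0.43)]
```

All three sticks lie in the pot, at y about 0.35, 0.414 and 0.458. The ginger is still in the dish. I carry the dish back to its spot on the counter.

>>> move_arm(
  targets=[
    [[-1,-9,-8],[0,0,0],1],
    [[-3,-28,-24],[0,0,0],1],
    [[-6,-52,-44],[0,0,0],1],
    [[-9,-76,-64],[0,0,0],1],
    [[-11,-100,-84],[0,0,0],1],
  ],
)

```text
clock: 35.6
tcp_pos: [0.5104, 0.1132, 0.2511]
orientation: [0.0, -0.0, 0.94, 0.342]
wrist_force: [1.0, -1.2, -2.8]
finger_gap: 0.0054
grip_force: 108.5
```

>>> move_arm(
  targets=[
    [[-2,-22,-18],[0,0,0],1],
    [[-4,-42,-35],[0,0,0],1],
    [[-6,-62,-52],[0,0,0],1],
    [[-8,-82,-69],[0,0,0],1],
    [[-11,-100,-84],[0,0,0],1],
  ],
)

```text
clock: 36.22
tcp_pos: [0.5216, -0.0176, 0.2511]
orientation: [0.001, -0.0, 0.94, 0.342]
wrist_force: [-0.3, -0.3, -2.7]
finger_gap: 0.0051
grip_force: 108.5
```

>>> move_arm(
  targets=[
    [[-2,-22,-18],[0,0,0],1],
    [[-5,-48,-40],[0,0,0],1],
    [[-8,-72,-60],[0,0,0],1],
    [[-9,-90,-75],[0,0,0],1],
    [[-10,-99,-83],[0,0,0],1],
  ],
)

```text
clock: 36.85
tcp_pos: [0.5316, -0.147, 0.2506]
orientation: [0.001, 0.0, 0.94, 0.342]
wrist_force: [0.4, 0.1, -3.2]
finger_gap: 0.0054
grip_force: 108.4
```

>>> move_arm(
  targets=[
    [[0,-10,12],[0,0,0],1],
    [[0,-36,43],[0,0,0],1],
    [[0,-66,79],[0,0,0],1],
    [[0,-96,114],[0,0,0],1],
    [[0,-116,138],[0,0,0],1],
  ],
)

```text
clock: 37.48
tcp_pos: [0.5302, -0.143, 0.0681]
orientation: [-0.001, -0.001, 0.939, 0.343]
wrist_force: [-0.6, 0.5, -3.5]
finger_gap: 0.0053
grip_force: 108.4
```

```bash
python3 look.py
```

```text
37.475 [ 0.5302 -0.143   0.0681] [-0.7207  0.6992  0.1099  1.4905  0.503  -0.8558] [-0.5867  0.5413 -3.5032] 0.005252955360458884
[[-1.     -0.0006 -0.0027]
 [-0.0022  0.7651  0.644 ]
 [ 0.0016  0.644  -0.7651]]
wrist dish_end1 [([0.533, 0.014, 0.11], 0.79), ([0.531, -0.174, 0.114], 0.73)]
wrist dish [([0.532, -0.08, 0.054], 0.91)]
wrist ginger [([0.522, -0.11, 0.072], 0.6)]
wrist pot [([0.499, 0.39, -0.0], 0.62)]
wrist stick1 [([0.532, -0.079, 0.055], 0.38)]
scene dish_end1 [([0.298, -0.43, 0.054], 0.8), ([0.138, -0.303, 0.054], 0.7), ([0.528, -0.178, 0.117], 0.68), ([0.532, 0.019, 0.114], 0.66)]
scene dish [([0.531, -0.084, 0.059], 0.93), ([0.217, -0.367, -0.0], 0.69)]
scene ginger [([0.529, -0.116, 0.081], 0.47)]
scene pot [([0.497, 0.389, -0.002], 0.77), ([0.526, -0.116, 0.081], 0.45)]
scene stick1 [([0.499, 0.418, 0.019], 0.69), ([0.492, 0.347, 0.014], 0.52), ([0.498, -0.396, 0.004], 0.18)]
side dish_end1 [([0.293, -0.433, 0.051], 0.93), ([0.141, -0.308, 0.053], 0.85), ([0.533, -0.182, 0.114], 0.57), ([0.497, 0.419, 0.015], 0.23)]
side dish [([0.217, -0.369, -0.002], 0.72), ([0.529, -0.086, 0.061], 0.6)]
side ginger [([0.526, -0.118, 0.076], 0.59)]
side pot [([0.501, 0.386, 0.002], 0.71)]
side stick1 [([0.493, 0.42, 0.015], 0.65), ([0.499, 0.463, 0.012], 0.52)]
```

>>> move_arm(
  targets=[
    [[0,-10,12],[0,0,0],1],
    [[0,-20,24],[0,0,0],1],
    [[0,-29,34],[0,0,0],1],
    [[0,-35,42],[0,0,0],1],
    [[0,-35,42],[0,0,0],1],
  ],
)

```text
clock: 39.0
tcp_pos: [0.5307, -0.1443, 0.0151]
orientation: [-0.001, -0.0, 0.939, 0.343]
wrist_force: [-0.4, -0.5, -3.4]
finger_gap: 0.0051
grip_force: 108.5
```

>>> move_arm(
  targets=[
    [[0,-1,1.5],[0,0,0],1],
    [[0,-2,2.3],[0,0,0],1],
    [[0,-2.6,3],[0,0,0],1],
    [[0,-2.6,3],[0,0,0],1],
  ],
)

```text
clock: 39.5
tcp_pos: [0.5313, -0.1449, 0.0123]
orientation: [-0.0, -0.0, 0.94, 0.342]
wrist_force: [-0.4, 0.2, -3.3]
finger_gap: 0.0049
grip_force: 108.5
```

>>> move_arm(
  targets=[
    [[0,-0.6,0.8],[0,0,0],1],
    [[0,-1,1.2],[0,0,0],1],
    [[0,-1,1.2],[0,0,0],1],
  ],
)

```text
clock: 39.88
tcp_pos: [0.5314, -0.1449, 0.011]
orientation: [0.0, -0.0, 0.94, 0.342]
wrist_force: [-0.2, -0.6, 1.0]
finger_gap: 0.0053
grip_force: 109.1
```

>>> move_arm(
  targets=[
    [[0,-0.6,0.8],[0,0,0],1],
    [[0,-0.6,0.8],[0,0,0],1],
  ],
)

```text
clock: 40.12
tcp_pos: [0.5315, -0.1449, 0.0109]
orientation: [0.0, -0.0, 0.94, 0.342]
wrist_force: [-1.8, -2.4, 5.4]
finger_gap: 0.0052
grip_force: 109.8
```

The dish is on the counter. I let go and withdraw along the slope.

>>> move_arm(
  targets=[
    [[0,0,0],[0,0,0],0.5],
    [[0,0,0],[0,0,0],0.5],
    [[0,0,0],[0,0,0],0.5],
    [[0,0,-10],[0,0,0],0.5],
    [[0,0,-25],[0,0,0],0.5],
  ],
)

```text
clock: 40.75
tcp_pos: [0.5311, -0.1611, 0.0293]
orientation: [-0.0, -0.0, 0.94, 0.342]
wrist_force: [-0.4, 0.4, -0.0]
finger_gap: 0.0216
grip_force: 0.0
```

>>> move_arm(
  targets=[
    [[0,0,-30],[0,0,0],0.5],
    [[0,0,-70],[0,0,0],0.5],
    [[0,0,-110],[0,0,0],0.5],
    [[0,0,-130],[0,0,0],0.5],
    [[0,0,-130],[0,0,0],0.5],
  ],
)

```text
clock: 41.38
tcp_pos: [0.5318, -0.2467, 0.1297]
orientation: [0.001, 0.0, 0.94, 0.341]
wrist_force: [0.1, -0.0, -0.6]
finger_gap: 0.0213
grip_force: 0.0
```

```bash
python3 look.py
python3 - <<'E'
from h import *
for c in ('scene','side'):
  w=env.read_camera(c)
  for t in ('jar','wrapper','spoon','bottle','peeler','dish_rib'): print(c,t,[(np.round(x['centre'],3).tolist(),round(x['confidence'],2)) for x in env.landmark_of(t,w)][:2])
E
```

```text
41.375 [ 0.5318 -0.2467  0.1297] [-0.8306  0.793   0.4416  1.7697  0.449  -0.9591] [ 0.0735 -0.0235 -0.5715] 0.021327039465743984
[[-1.     -0.0007  0.0028]
 [ 0.0012  0.7679  0.6406]
 [-0.0026  0.6406 -0.7679]]
wrist dish_end1 [([0.533, 0.014, 0.053], 0.87), ([0.53, -0.178, 0.053], 0.67)]
wrist dish [([0.533, -0.082, -0.0], 0.78)]
wrist ginger [([0.523, -0.112, 0.017], 0.98), ([0.534, -0.082, 0.001], 0.28)]
wrist pot [([0.5, 0.387, -0.003], 0.84)]
wrist stick1 [([0.377, -0.017, -0.001], 0.52)]
scene dish_end1 [([0.532, 0.018, 0.055], 0.73), ([0.295, -0.431, 0.05], 0.6), ([0.532, -0.179, 0.053], 0.57), ([0.134, -0.305, 0.054], 0.57)]
scene dish [([0.218, -0.368, -0.002], 0.77), ([0.535, -0.085, -0.002], 0.64)]
scene ginger [([0.528, -0.114, 0.021], 0.63)]
scene pot [([0.499, 0.388, -0.002], 0.58)]
scene stick1 [([0.497, 0.418, 0.015], 0.7), ([0.492, 0.35, 0.015], 0.66), ([0.533, -0.084, -0.002], 0.58)]
side dish_end1 [([0.296, -0.433, 0.05], 0.92), ([0.143, -0.307, 0.056], 0.56)]
side dish [([0.216, -0.37, 0.0], 0.76)]
side ginger []
side pot [([0.501, 0.387, 0.002], 0.84)]
side stick1 [([0.496, 0.421, 0.014], 0.49), ([0.5, 0.465, 0.014], 0.46)]
scene jar [([0.702, -0.076, -0.002], 0.77)]
scene wrapper [([0.814, -0.007, -0.0], 0.56)]
scene spoon [([0.378, -0.015, 0.003], 0.82)]
scene bottle [([0.699, 0.088, 0.002], 0.97), ([0.498, 0.388, -0.003], 0.32)]
scene peeler [([0.645, -0.396, 0.01], 0.56)]
scene dish_rib [([0.529, -0.083, 0.075], 0.8), ([0.216, -0.368, 0.073], 0.68)]
side jar [([0.704, -0.081, -0.001], 0.95)]
side wrapper [([0.812, -0.006, 0.005], 0.67)]
side spoon [([0.375, -0.014, -0.004], 0.41), ([0.495, -0.391, -0.0], 0.24)]
side bottle [([0.697, 0.095, 0.001], 0.74)]
side peeler [([0.646, -0.393, 0.011], 0.59)]
side dish_rib [([0.215, -0.369, 0.075], 0.76)]
```

Everything is in place, and the hand is clear of the dish.

```bash
python3 -c "
from workcell import env
print(env.hand_in())"
```

```text
the job is handed in; nothing more can be done
None
```

The job is handed in with no verdict returned; my last camera checks, not a judged result, put all three cinnamon sticks in the pot, the dish flat on the counter with the ginger in it, and the pot, organiser contents and bystanders where they were.

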